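Load coverslip holders with the paddle and slide the carrier to the reader mark

ROBOT

A 6-joint arm with a two-finger parallel gripper is mounted at the origin on the work surface. World frame = base frame: x ahead of the robot, y to its left, z up, the work surface at z = 0. Lengths are in mm, angles in rad, forces in N, time in s.
With the tool pointing down it reaches from about 250 to 775 mm from the base axis. Payload 8.9 kg.
Tool frame: the origin (TCP) lies at the very end of the fingers, on their centre line; the grasp point (between the pads) lies env.grip_point_offset behind it (env.grip_point_offset is the distance from the TCP to the grasp point, in mm); z points along the fingers, x is the direction in which the jaws open and shut, and the axes are right-handed (so a half turn about z gives the same grasp; the last joint's range is limited). The gripper opens to 85 mm and grips with 20 to 120 N. Pads are 22 mm wide; open, the fingers measure 114 mm over their backs; the gripper's body (76 mm by 85 mm) begins 54 mm behind the grasp point. The pads swing forward as they close: fully open they stand 13 mm farther back than shut.
Start: joints at [-0.139, 0.291, -0.153, 1.127, 0, 1.431], TCP at [524.999, 0.004, 231.305] pointing down, gripper open.
Joint ranges: [-2.52, 2.52], [-0.91, 1.74], [-1.3, 1.37], [-1.96, 2.02], [-1.52, 1.47], [-3.14, 3.14]. Speed limits (rad/s): [2.22, 2.22, 2.79, 3.14, 3.14, 3.14].

INTERFACE

Orientations are given as a unit quaternion [x, y, z, w].
In Python, from bench import monitor, eyes, job, env gives the robot as it stands.
- The arm moves only by the tool play_rows, never from a script. Its argument "increments" is a list that holds one entry, the list of rows, each a list of 4 numbers: the shift along the world's x, y, z in m, then the turn about the world's z in degrees. In form: [[[tx, ty, tz, twist], ...]]. A call has 1 to 8 rows; each row is the pose to reach, as a shift and turn from the pose measured when the call began; what a row does not reach only later rows make up. A row lasts 1/10 s, in which the tool goes at most 50 mm and 8.59 degrees, less where a joint would pass 70% of its speed; a pose out of reach is approached as far as the arm can. A call with a gripper value outside its range is refused whole. "grip" is the opening, from 0 (shut) to 1 (fully open), set as the call begins (left out, the last holds). The fingers move at their own pace and stop on an object; the grip force is fixed at half the most. Time passes only in rows, so rows that repeat a pose let the fingers close. It gives the time, the measured TCP pose, the force and the opening at its end, in the units of the state.
- monitor.state(): the state, without advancing time (a new reading comes with each control period).
- eyes.camera(name): name is "scene" or "side" or "wrist"; returns a dict with "frame" (400x640x3 uint8, red, green, blue), "depth" (400x640 float32, mm along the optical axis (not along the pixel's ray), 0 where there is no reading), "fx", "fy", "cx", "cy" (pixels), "rvec" (rotation vector, rad) and "tvec" (3), from world to camera coordinates, as OpenCV has them. Camera axes: x right, y down, z forward; pixel columns grow to the right and rows downward; lengths in mm; the calibration is good to about 2 mm. A picture is of the moment at which its call begins.
- job.hand_in(): hands the job in, once; it reports no verdict.
The state is a dict: "clock": time; "joint_positions": joint angles; "joint_velocities": joint speeds; "tau": joint torques, N m; "ee_pos": TCP position; "tool_rot": TCP orientation; "ft_force": force on the tool from outside, world axes, zero at the start; "torque": the same for the moment, N m; "width": finger opening in mm.
Only numpy, scipy, OpenCV 4.12 (cv2) and the standard library are available. Lean on these libraries where they do the work, as an engineer would, in place of code of your own. Each camera call takes 0.05 s, during which the arm holds its last target. There are 200 camera calls.

TASK

Using the orange-handled flat paddle, carry every coverslip holder level, balanced on the blade, from the blue rack into its own free nest of the white carrier (any nest, flat between the orange stops); never touch a holder with the gripper or tip one. Then slide the loaded carrier along the bench, without lifting it, until it sits squarely inside the green reader mark. Leave the paddle lying wholly on its black mat, lengthwise, and do not disturb the bottle, tip box and beaker.

Things in the scene. Friction and masses are not known exactly. Their poses are not given: they have to be found in the camera images.
- paddle_grip (a point): Loose paddle, 150 g: orange upright handle 50 long x 18 wide x 50 mm high on a steel foot plate 50 x 60 x 4, and a steel blade 4 mm thick, 22 wide, undersides flush. This point is on the handle's axis 32 mm above the underside: pinch across the 18 mm width here. x points along the blade (tip at 148 mm), z up. A holder rides best about 128 mm along x from here.
- paddle_middle (a point): The middle of the paddle's whole length (61.5 mm along x from the grip point), 2 mm above its underside; same axes.
- mat_centre (a point): Centre of the paddle's flat black mat, 270 x 110 mm, no thickness to speak of, printed flat on the bench (z = 0). x is its long direction. The paddle starts lying lengthwise on it.
- rack: Fixed source rack, origin on the bench under its centre. Floor plate 4 mm thick (80 along x, 178 along y) with four blue rails along x, 66 mm long, tops 24 mm above the bench; between them three lanes 34 mm wide at y = -58, 0, +58 mm, open at both ends. The blade goes in along the rack's +x, from the robot's side, between floor plate and holder.
- holder0_centre (a point): Centre (half-way up) of coverslip holder 0: loose flat brass disc with a round glass window, diameter 50, 7 mm thick, 45 g; starts lying across the two rails of one rack lane, its underside 24 mm above the bench. z is its axis. May be absent (2 or 3 are present).
- holder1_centre (a point): Centre (half-way up) of coverslip holder 1: loose flat brass disc with a round glass window, diameter 50, 7 mm thick, 45 g; starts lying across the two rails of one rack lane, its underside 24 mm above the bench. z is its axis. May be absent (2 or 3 are present).
- holder2_centre (a point): Centre (half-way up) of coverslip holder 2: loose flat brass disc with a round glass window, diameter 50, 7 mm thick, 45 g; starts lying across the two rails of one rack lane, its underside 24 mm above the bench. z is its axis. May be absent (2 or 3 are present).
- nest0 (a point): Where a holder's centre lies when seated in nest 0 of the loose carrier (0.6 kg), 27.5 mm above the bench. The carrier is laned like the rack: 4 mm floor plate, white rails along x, 66 mm long, tops at 24 mm, lanes 34 mm wide; a holder lies across two rails. Axes are the carrier's: x points away from the robot, the blade enters along +x. Nest 0 is in the lane at y = -58 mm from the carrier's middle.
- nest1 (a point): The same for nest 1, in the middle lane. Orange stops 5 mm high stand on the rail tops, inner faces 31 mm before and behind each nest point (6 mm play each way for a holder). The far stop is a bar right across all lanes; the near ones leave the lane mouths open for the blade.
- nest2 (a point): The same for nest 2, in the lane at y = +58 mm from the carrier's middle.
- carrier_grip (a point): Black upright grip block of the carrier, 26 (x) x 18 (y) x 48 mm high on the floor plate (top 52 mm above the bench), 70 mm along the carrier's +x from nest 1; this point is inside it, 30 mm above the bench. Pinch across y. The carrier starts within a grey outline and slides on the bench with about 3 to 6 N.
- readmark_centre (a point): Reader mark: green outline printed flat on the bench, 140 x 196 mm, just larger than the carrier. Nest 1 of the carrier belongs straight above this point with the carrier's axes parallel to the mark's (x away from the robot).
- buffer_centre (a point): White bottle, diameter 56, 110 high, loose bystander; point 55 mm up.
- tipbox_centre (a point): Green tip box, 80 x 120 x 50 mm, loose bystander; its centre.
- beaker_centre (a point): White ceramic beaker, rim diameter 60, 70 high, loose bystander; point 35 mm up.

How it is judged (in metres and radians):
On the way, in this order (a step that is already met when the one before it is completed fails the run):
1. every holder lies in a nest of the carrier (((horizontal distance between holder0_centre and nest0 below 0.011 m and z of holder0_centre in the frame of nest0 between -0.003 and 0.003 m) or (horizontal distance between holder0_centre and nest1 below 0.011 m and z of holder0_centre in the frame of nest1 between -0.003 and 0.003 m) or (horizontal distance between holder0_centre and nest2 below 0.011 m and z of holder0_centre in the frame of nest2 between -0.003 and 0.003 m)) and ((horizontal distance between holder1_centre and nest0 below 0.011 m and z of holder1_centre in the frame of nest0 between -0.003 and 0.003 m) or (horizontal distance between holder1_centre and nest1 below 0.011 m and z of holder1_centre in the frame of nest1 between -0.003 and 0.003 m) or (horizontal distance between holder1_centre and nest2 below 0.011 m and z of holder1_centre in the frame of nest2 between -0.003 and 0.003 m)) and ((horizontal distance between holder2_centre and nest0 below 0.011 m and z of holder2_centre in the frame of nest0 between -0.003 and 0.003 m) or (horizontal distance between holder2_centre and nest1 below 0.011 m and z of holder2_centre in the frame of nest1 between -0.003 and 0.003 m) or (horizontal distance between holder2_centre and nest2 below 0.011 m and z of holder2_centre in the frame of nest2 between -0.003 and 0.003 m)) and horizontal distance between nest1 and readmark_centre above 0.05 m), for 0.3 s.
2. the loaded carrier has been slid onto the reader mark (horizontal distance between nest1 and readmark_centre below 0.012 m and angle between the x axis of nest1 and the x axis of readmark_centre, either way round below 0.12 rad and ((horizontal distance between holder0_centre and nest0 below 0.011 m and z of holder0_centre in the frame of nest0 between -0.003 and 0.003 m) or (horizontal distance between holder0_centre and nest1 below 0.011 m and z of holder0_centre in the frame of nest1 between -0.003 and 0.003 m) or (horizontal distance between holder0_centre and nest2 below 0.011 m and z of holder0_centre in the frame of nest2 between -0.003 and 0.003 m)) and ((horizontal distance between holder1_centre and nest0 below 0.011 m and z of holder1_centre in the frame of nest0 between -0.003 and 0.003 m) or (horizontal distance between holder1_centre and nest1 below 0.011 m and z of holder1_centre in the frame of nest1 between -0.003 and 0.003 m) or (horizontal distance between holder1_centre and nest2 below 0.011 m and z of holder1_centre in the frame of nest2 between -0.003 and 0.003 m)) and ((horizontal distance between holder2_centre and nest0 below 0.011 m and z of holder2_centre in the frame of nest0 between -0.003 and 0.003 m) or (horizontal distance between holder2_centre and nest1 below 0.011 m and z of holder2_centre in the frame of nest1 between -0.003 and 0.003 m) or (horizontal distance between holder2_centre and nest2 below 0.011 m and z of holder2_centre in the frame of nest2 between -0.003 and 0.003 m))), for 0.2 s.
At the end, for the whole second after the job is handed in: All holders flat in nests (11 mm in plan, 3 mm in height), loaded before the carrier was slid; carrier on the reader mark (nest 1 within 12 mm, 0.12 rad); paddle lying on its mat, handle up (middle within 55 mm of the centre, 0.45 rad of lengthwise) (all of step 2 and horizontal distance between paddle_middle and mat_centre below 0.055 m and angle between the x axis of paddle_middle and the x axis of mat_centre, either way round below 0.45 rad and height (world z) of paddle_grip below 0.037 m and angle between paddle_grip's own z axis and vertical below 0.12 rad); the robot touches nothing.
It fails at once if a holder is touched by the gripper (contact force between any of holder0, holder1, holder2 and the fingers above 0.3 N).
It fails at once if a holder is tilted by more than 0.3 rad (angle between any of holder0_centre, holder1_centre, holder2_centre's own z axis and vertical above 0.3 rad).
It fails at once if the carrier is lifted by more than 12 mm or tilted by more than 0.15 rad (height (world z) of nest1 above 0.0395 m or angle between nest1's own z axis and vertical above 0.15 rad).
It fails at once if a bystander is moved by more than 25 mm (distance of any of buffer_centre, tipbox_centre, beaker_centre from where it was at the start of the episode above 0.025 m).
Of holder0, holder1, holder2 only 2 to 3 are there at a start; the rules pass over those that are not, and their reading is None.
At some moment in a run one of paddle, carrier may be knocked a few centimetres aside while the robot is not near it.
It also fails if it takes over 210 s, if anything falls off the work surface, if the arm or the gripper's body presses on something with over 40 N, if the wrist force passes 120 N, or if a joint passes its speed limit or range.

## Working session

There is one attempt and no reset: what is moved stays moved. The work goes in short steps, Python scripts to look and compute and a tool call to move; the robot and the scene stay as the last step left them, time stands still between calls to the robot, and variables do not carry over. Pictures are saved under pics/ and viewed, about 12 in all and at most 16, crops included, and the job is handed in when it is done.

Besides the shell and the picture viewer there is one more tool, called after "Request:" as name(argument=value, ...) on one line, values as JSON. play_rows: Moves the arm, as the interface text tells. Its arguments: {"type":"object","properties":{"increments":{"type":"array","items":{"type":"array","items":{"type":"array","items":{"type":"number"}}}},"grip":{"type":"number"}},"required":["increments"]}

```bash
mkdir -p pics; ls
cat > h.py <<'E'
from bench import monitor, eyes, job, env
import numpy as np, cv2
def cam(n):
    c=eyes.camera(n); c['R']=cv2.Rodrigues(np.array(c['rvec'],float))[0]; c['t']=np.array(c['tvec'],float).reshape(3); return c
def save(c,f,crop=None,s=1):
    im=c['frame'][:,:,::-1]
    if crop: u0,v0,u1,v1=crop; im=im[v0:v1,u0:u1]
    cv2.imwrite('pics/'+f,cv2.resize(im,None,fx=s,fy=s,interpolation=cv2.INTER_CUBIC))
def cloud(c):
    v,u=np.mgrid[0:400,0:640]; d=c['depth']
    P=np.stack([(u-c['cx'])/c['fx']*d,(v-c['cy'])/c['fy']*d,d],-1)
    W=(P-c['t'])@c['R']; W[d==0]=np.nan; return W
def onz(c,u,v,z):
    r=np.array([(u-c['cx'])/c['fx'],(v-c['cy'])/c['fy'],1])@c['R']; o=-c['t']@c['R']
    return o+r*(z-o[2])/r[2]
def proj(c,p):
    q=c['R']@np.array(p,float)+c['t']; return c['fx']*q[0]/q[2]+c['cx'],c['fy']*q[1]/q[2]+c['cy']
E
python3 - <<'E'
from h import *
print(monitor.state(), env.grip_point_offset)
for n in ('scene','side','wrist'):
    c=cam(n); save(c,n+'0.png'); np.save('/tmp/'+n,c,allow_pickle=True); print(n,-c['t']@c['R'],c['R'][2],c['fx'])
E
```

```text
pics
{'clock': 0.0, 'joint_positions': array([-1.39297353e-01,  2.91319282e-01, -1.54111804e-01,  1.12670437e+00,
        2.12782611e-05,  1.43149930e+00]), 'joint_velocities': array([-0.00145693,  0.00061455, -0.00045865, -0.00105461,  0.00010819,
        0.00052185]), 'tau': array([-3.46096487e-03, -5.37150800e+01,  3.31364536e+01,  1.60375424e-02,
       -3.39078597e-04,  1.08972756e-05]), 'ee_pos': array([5.24565381e+02, 7.31114584e-02, 2.30717467e+02]), 'tool_rot': array([ 9.99999776e-01, -1.67831547e-07, -6.61600562e-04, -1.03503028e-04]), 'ft_force': array([0.2264079 , 0.22068647, 0.21815383]), 'torque': array([ 0.03202688, -0.01157974, -0.05286945]), 'width': 85.35761172657554} 18.700000000000003
scene [1211.60175397  783.98573627  723.21878964] [-0.52402889 -0.65367473 -0.54598817] 454.28984530175563
side [ 498.66367874 1079.55641675  993.79621283] [ 0.06543949 -0.7578027  -0.64919391] 440.7792651712463
wrist [525.10329618  68.32298241 372.4988303 ] [-6.49467585e-04 -2.67999434e-01 -9.63418851e-01] 299.1837240323851
```

View pics/scene0.png

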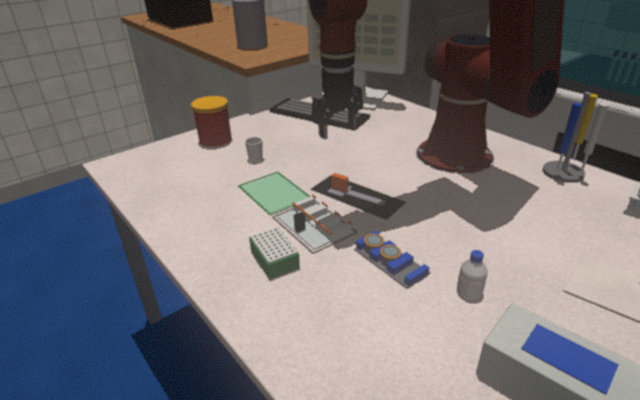

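View pics/side0.png

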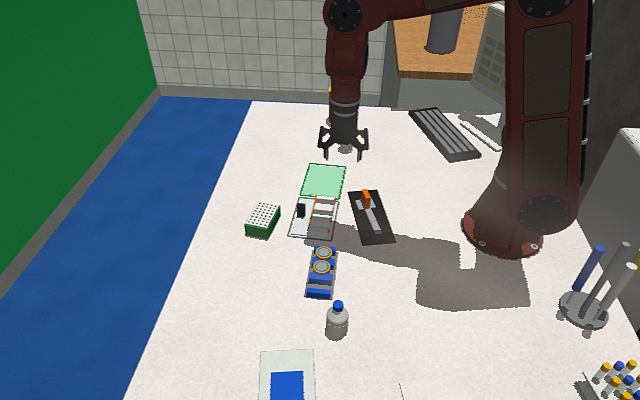

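View pics/wrist0.png

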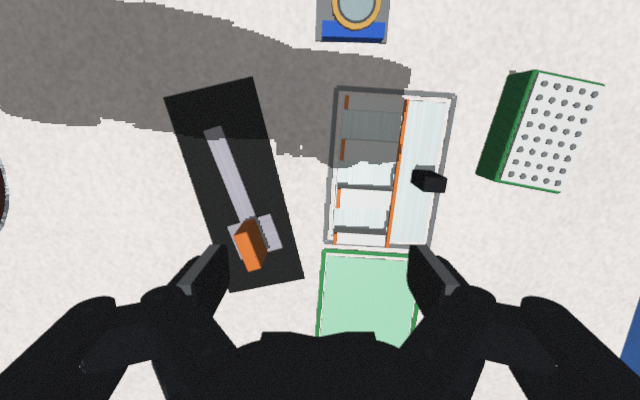

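Scene view: two holders in the rack at about (375,240) and (391,252); carrier near (320,222); green mark (275,190); paddle (345,185). The side view agrees with it. Wrist view: paddle handle (250,245), blade tip (213,130), carrier grip block (430,180). I'll move the wrist camera so that it overlooks everything.

Request:
play_rows(increments=[[[-0.01,0.03,0.02,8],[-0.02,0.06,0.04,16],[-0.03,0.09,0.07,24],[-0.045,0.13,0.1,32],[-0.045,0.13,0.1,40],[-0.045,0.13,0.1,48],[-0.045,0.13,0.1,56],[-0.045,0.13,0.1,64]]])

```text
clock: 0.95
ee_pos: [479.5, 130.2, 330.7]
tool_rot: [0.846, 0.533, -0.001, 0.0]
ft_force: [-0.0, 0.1, 0.4]
width: 85.4
```

Request:
play_rows(increments=[[[0,0,0,8],[0,0,0,16],[0,0,0,24],[0,0,0,26],[0,0,0,26],[0,0,0,26]]])

```text
clock: 1.55
ee_pos: [479.4, 130.2, 330.6]
tool_rot: [0.705, 0.709, -0.001, 0.0]
ft_force: [0.4, 0.1, 1.0]
width: 85.4
```

Run:
```python
from h import *
s=monitor.state(); print(s['ee_pos'],s['tool_rot'],s['joint_positions'])
c=cam('wrist'); save(c,'w1.png',s=1.25); np.save('/tmp/w1',c,allow_pickle=True); print(-c['t']@c['R'],c['R'][2])
```

```text
[479.40637579 130.22499444 330.58769645] [ 7.05424346e-01  7.08784869e-01 -6.90684549e-04  1.55777217e-04] [ 1.18686662e-01  2.02420615e-01 -1.12912509e-02  1.35797474e+00
 -1.10120222e-03  1.13934649e-01]
[412.11648811 130.64399136 472.32440616] [ 2.66968898e-01 -3.02356191e-04 -9.63705098e-01]
```

View pics/w1.png

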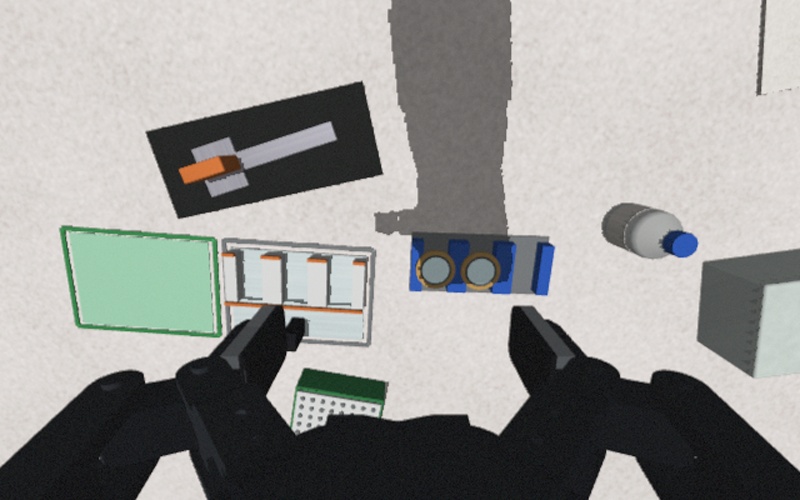

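```bash
cat > m.py <<'E'
from h import *
def hsv(c): return cv2.cvtColor(c['frame'],cv2.COLOR_RGB2HSV).astype(int)
def box(name,c,mask,W,zt=None):
    n,l,st,_=cv2.connectedComponentsWithStats(mask.astype(np.uint8))
    if n<2: print(name,'none'); return
    k=1+st[1:,4].argmax(); m=l==k
    z=np.nanmedian(W[m][:,2]); 
    cs,_=cv2.findContours(m.astype(np.uint8),cv2.RETR_EXTERNAL,cv2.CHAIN_APPROX_NONE)
    p=max(cs,key=len)[:,0,:]
    q=np.array([onz(c,u,v,z if zt is None else zt)[:2] for u,v in p],np.float32)
    r=cv2.minAreaRect(q); b=cv2.boxPoints(r); e=[b[1]-b[0],b[2]-b[1]]; e=max(e,key=np.linalg.norm)
    print(name,'n',st[k,4],'z %.1f'%z,'ctr',np.round(r[0],1),'size',np.round(r[1],1),'longdir %.1f'%(np.degrees(np.arctan2(e[1],e[0]))))
    return r
def measure(c):
    W=cloud(c); H=hsv(c); h,s,v=H[...,0],H[...,1],H[...,2]; z=W[...,2]
    near=(W[...,0]>250)&(W[...,0]<760)&(W[...,1]<450)&(W[...,1]>-300)
    box('mark',c,(h>45)&(h<80)&(s>40)&near&(z<6),W)
    box('mat',c,cv2.morphologyEx(((v<75)&near&(z<6)&(W[...,0]<520)).astype(np.uint8),cv2.MORPH_CLOSE,np.ones((25,25))),W,0)
    o=(h<14)&(s>140)&near
    box('handletop',c,o&(z>46)&(z<60),W,)
    box('blade+foot',c,(s<60)&(z>1.5)&(z<8)&near&(W[...,0]<450),W)
    box('stopbar',c,o&(z>15)&(z<40)&(W[...,0]>520),W)
    bl=(h>100)&(h<130)&(s>120)&near&(z>18)&(z<28)&(W[...,1]<330)
    P=W[bl]; 
    if len(P): print('rack blue bbox',np.round(np.percentile(P,[1,50,99],axis=0),1).tolist())
    return W,H
E
python3 - <<'E'
from m import *
for f in ('w1','wrist'):
    c=np.load('/tmp/%s.npy'%f,allow_pickle=True).item(); print(f); W,H=measure(c)
    z=W[...,2]; h=(z>27.5)&(z<36)&(W[...,0]>480)&(W[...,0]<600)&(W[...,1]>170)&(W[...,1]<420)
    n,l,st,_=cv2.connectedComponentsWithStats(h.astype(np.uint8))
    for k in range(1,n):
        if st[k,4]>200:
            P=W[l==k]; r=cv2.minEnclosingCircle(P[:,:2].astype(np.float32)); print('holder',np.round(r,1) if 0 else r, np.median(P[:,2]),st[k])
    for nm,lo,hi in (('rails',21,27),('grip',47,56)):
        k=(z>lo)&(z<hi)&(W[...,0]>500)&(W[...,0]<670)&(W[...,1]>-30)&(W[...,1]<170)
        P=W[k]; 
        if len(P): print(nm,np.round(np.percentile(P,[2,50,98],axis=0),1).tolist(), k.sum())
# carrier outline corners read off picture w1
c=np.load('/tmp/w1.npy',allow_pickle=True).item()
for n,u,v,zz in (('rail1 near l',263,255,24),('rail1 near r',283,256,24),('rail1 far l',259,302,24),('rail2 near l',309,258,24),('rail2 near r',328,259,24),('rail2 far l',308,305,24),('bar l',230,303,29),('bar r',363,311,29)):
    print(n,onz(c,u/1.25,v/1.25,zz).round(1))
E
```

```text
w1
mark n 8639 z 0.0 ctr [ 596.2 -207.4] size [194.9 145.8] longdir 86.0
mat n 12813 z 0.2 ctr [424.  -31.2] size [109.3 269. ] longdir -77.6
handletop n 457 z 49.0 ctr [440.6 -87.3] size [17.5 50.7] longdir -72.4
blade+foot n 1609 z 3.1 ctr [416.  -31.9] size [ 46.4 173. ] longdir -72.6
stopbar n 153 z 28.1 ctr [618.6  33.8] size [101.7   4.2] longdir 86.5
rack blue bbox [[529.4, 148.3, 18.7], [558.7, 261.3, 22.9], [596.2, 324.2, 24.9]]
holder ((562.5166625976562, 177.76963806152344), 24.734922409057617) 30.139239199470165 [343 200  21  31 524]
holder ((564.52734375, 233.9366912841797), 24.91718292236328) 30.073418326525577 [368 201  32  31 756]
rails [[533.3, -28.7, 21.5], [582.6, 34.1, 23.1], [620.4, 160.0, 26.3]] 1543
grip [[640.2, -8.3, 47.3], [651.3, -2.4, 50.8], [664.8, 3.1, 52.6]] 117
wrist
mark n 6695 z -0.0 ctr [ 601.3 -193. ] size [142.8 137.4] longdir 86.2
mat n 15527 z -0.0 ctr [423.7 -31.6] size [110.  269.2] longdir -77.7
handletop n 575 z 49.0 ctr [441.5 -86.8] size [18.1 49.9] longdir -73.1
blade+foot n 1881 z 3.0 ctr [416.8 -30.7] size [ 46.8 172.6] longdir -73.6
stopbar n 506 z 28.1 ctr [616.5  -3.7] size [175.6   4.1] longdir 86.4
rack blue bbox [[529.2, 147.0, 18.8], [559.7, 152.8, 22.9], [593.8, 162.3, 24.8]]
holder ((562.7859497070312, 176.39096069335938), 24.75309944152832) 30.066982447559642 [331   0  50  12 520]
rails [[533.3, -27.9, 21.4], [581.8, 39.3, 23.1], [619.6, 160.7, 26.2]] 3372
grip [[640.8, -13.6, 48.0], [652.6, -4.9, 50.9], [665.3, 3.6, 52.4]] 385
rail1 near l [547.4 -37.4  24. ]
rail1 near r [548.5 -12.5  24. ]
rail1 far l [611.1 -48.3  24. ]
rail2 near l [551.  20.  24.]
rail2 near r [552.1  43.8  24. ]
rail2 far l [614.9  15.   24. ]
bar l [610.5 -83.7  29. ]
bar r [620.6  86.9  29. ]
```

Request:
play_rows(increments=[[[0.01,0.03,-0.04,0],[0.02,0.07,-0.08,0],[0.025,0.11,-0.13,0],[0.025,0.11,-0.13,0],[0.025,0.11,-0.13,0]]])

```text
clock: 2.1
ee_pos: [502.6, 241.3, 197.5]
tool_rot: [0.705, 0.709, -0.003, -0.001]
ft_force: [1.1, -0.7, 0.4]
width: 85.5
```

Run:
```python
from m import *
c=cam('wrist'); np.save('/tmp/w2',c,allow_pickle=True)
W=cloud(c);H=hsv(c);h,s,v=H[...,0],H[...,1],H[...,2]; z=W[...,2]
bl=(h>100)&(h<130)&(s>120)&(z>21.5)&(z<27)&(W[...,1]<345)&(W[...,1]>130)&(W[...,0]<620)
n,l,st,_=cv2.connectedComponentsWithStats(bl.astype(np.uint8))
for k in range(1,n):
    if st[k,4]>60:
        P=W[l==k]; r=cv2.minAreaRect(P[:,:2].astype(np.float32)); print('rail',np.round(r[0],1),np.round(r[1],1),round(r[2],1),P[:,2].mean().round(1),st[k,4])
hm=(z>27.5)&(z<36)&(W[...,0]>480)&(W[...,0]<620)&(W[...,1]>140)&(W[...,1]<420)
n,l,st,_=cv2.connectedComponentsWithStats(hm.astype(np.uint8))
for k in range(1,n):
    if st[k,4]>200:
        P=W[l==k]; print('holder',cv2.minEnclosingCircle(P[:,:2].astype(np.float32)),np.median(P[:,2]))
# ortho z=24, 3px/mm: x down, y right
X0,Y0=500,120; src=[]; dst=[]
for x,y in((500,120),(640,120),(640,350),(500,350)):
    src.append(proj(c,(x,y,24))); dst.append(((y-Y0)*3,(x-X0)*3))
M=cv2.getPerspectiveTransform(np.float32(src),np.float32(dst))
im=cv2.warpPerspective(c['frame'][:,:,::-1],M,(690,420),flags=cv2.INTER_CUBIC); cv2.imwrite('pics/rack24.png',im)
```

```text
rail [561.3 155.2] [14.5 66.3] 87.9 23.1 444
rail [562.8 207.8] [24.8 66.6] 88.1 23.1 768
rail [564.4 265.3] [24.1 66.3] 88.4 23.0 1013
rail [565.8 317.6] [15.4 66.6] 88.6 23.0 711
holder ((505.7399597167969, 410.958740234375), 26.679706573486328) 31.945333408048814
holder ((562.971435546875, 177.77621459960938), 25.002059936523438) 30.21233292474774
holder ((564.4393920898438, 233.91497802734375), 25.236352920532227) 30.171135951079044
```

View pics/rack24.png

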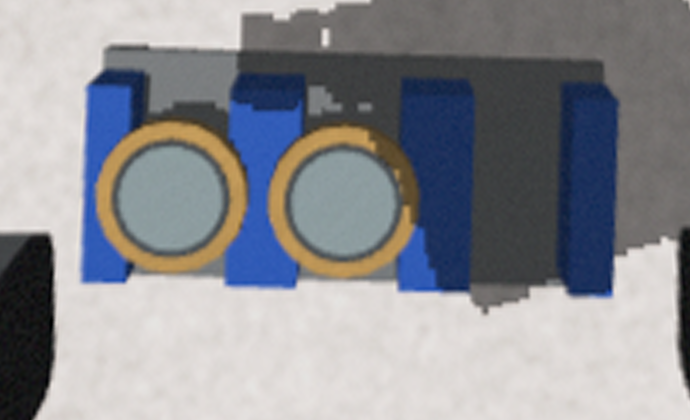

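Rack heading is about -1.6 deg. The lanes are at (562.0,178.7) and (563.6,236.5), and the holders at (563,177.8) and (564.4,233.9). Widths and spacings match the text. Next is the paddle.

Request:
play_rows(increments=[[[-0.008,-0.04,0,8],[-0.016,-0.08,0,16],[-0.024,-0.12,0,24],[-0.032,-0.16,-0.01,32],[-0.04,-0.2,-0.02,40],[-0.046,-0.24,-0.03,48],[-0.054,-0.28,-0.04,56],[-0.061,-0.328,-0.05,64]]])

```text
clock: 2.95
ee_pos: [444.5, -78.5, 153.2]
tool_rot: [0.234, 0.972, -0.002, 0.002]
ft_force: [0.5, -0.6, 0.4]
width: 85.4
```

Request:
play_rows(increments=[[[0,0,0,8],[0,0,0,16],[0,0,0,24],[0,0,0,32],[0,0,0,40],[0,0,0,43],[0,0,0,43],[0,0,0,43]]])

```text
clock: 3.75
ee_pos: [444.9, -79.2, 154.2]
tool_rot: [-0.137, 0.991, -0.002, 0.003]
ft_force: [-0.3, -0.9, 0.7]
width: 85.4
```

```bash
cat > pd.py <<'E'
from m import *
s=monitor.state(); print(s['ee_pos'].round(1), 'yaw',np.degrees(2*np.arctan2(s['tool_rot'][1],s['tool_rot'][0])).round(2),s['joint_positions'].round(2))
c=cam('wrist'); np.save('/tmp/w3',c,allow_pickle=True); measure(c)
E
python3 pd.py
```

```text
[444.9 -79.2 154.2] yaw 195.78 [-0.34  0.21 -0.48  0.87  0.   -2.18]
mark n 14754 z -0.1 ctr [ 598.  -175.9] size [109.2 130. ] longdir -4.1
mat n 21594 z -0.2 ctr [424.2 -34. ] size [109.8 264.6] longdir -77.6
handletop n 1148 z 48.9 ctr [441.2 -89. ] size [17.3 49.6] longdir -72.1
blade+foot n 1900 z 2.9 ctr [419.3 -16.1] size [ 25.5 145.1] longdir -69.9
stopbar n 1013 z 27.5 ctr [615.7  -3.6] size [177.5   5.7] longdir 86.3
rack blue bbox [[550.1, 193.9, 19.6], [588.5, 209.6, 22.8], [595.4, 218.0, 24.1]]
```

Request:
play_rows(increments=[[[-0.0037,-0.009,-0.03,1.6],[-0.0037,-0.009,-0.07,1.6],[-0.0037,-0.009,-0.1,1.6],[-0.0037,-0.009,-0.125,1.6],[-0.0037,-0.009,-0.14,1.6],[-0.0037,-0.009,-0.14,1.6],[-0.0037,-0.009,-0.14,1.6]]])

```text
clock: 4.5
ee_pos: [441.2, -88.2, 14.4]
tool_rot: [-0.151, 0.989, -0.001, 0.003]
ft_force: [-0.6, 0.2, 0.4]
width: 85.6
```

Request:
play_rows(increments=[[[0,0,0,0],[0,0,0,0],[0,0,0,0],[0,0,0,0],[0,0,0,0],[0,0,0,0],[0,0,0,0]]], grip=0)

```text
clock: 5.2
ee_pos: [441.5, -88.4, 14.9]
tool_rot: [-0.151, 0.989, -0.002, 0.004]
ft_force: [-0.8, 0.3, 7.5]
width: 17.1
```

Request:
play_rows(increments=[[[0,0,0.01,0],[0,0,0.03,0],[0,0,0.06,0],[0,0,0.06,0],[0,0,0.06,0]]])

```text
clock: 5.7
ee_pos: [442.0, -88.5, 75.5]
tool_rot: [-0.151, 0.989, -0.002, 0.004]
ft_force: [-0.5, -0.3, -0.7]
width: 17.0
```

```bash
python3 pd.py; python3 -c "
from h import *
c=cam('wrist');im=c['frame'][:,:,::-1];d=cam('side');cv2.imwrite('pics/g1.png',np.hstack([cv2.resize(im,(480,300)),cv2.resize(d['frame'][150:300,280:440,::-1],(320,300))]))"
```

```text
[442.  -88.5  75.5] yaw 197.36 [-0.36  0.31 -0.59  0.66  0.   -2.23]
mark n 20182 z -0.1 ctr [ 598.8 -166.1] size [ 89.4 130.1] longdir -4.1
mat n 16225 z -0.2 ctr [437.5 -94.9] size [109.6 140. ] longdir -77.6
handletop none
blade+foot n 2 z 1.8 ctr [ 444.4 -153. ] size [0.7 0. ] longdir -162.6
stopbar n 2284 z 27.4 ctr [615.5  -3.7] size [179.3   7.2] longdir 86.4
```

View pics/g1.png

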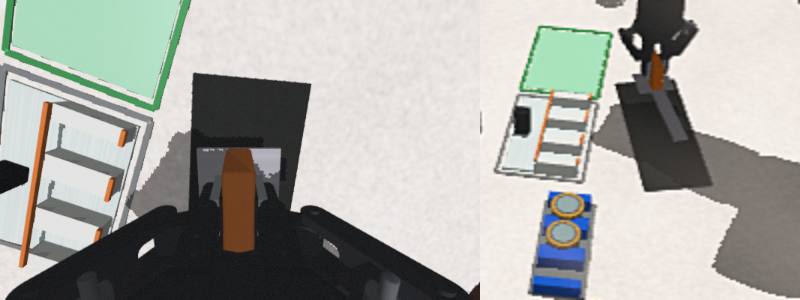

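Request:
play_rows(increments=[[[-0.01,0.02,0.02,-6],[-0.02,0.05,0.02,-14],[-0.035,0.08,0.02,-22],[-0.05,0.11,0.02,-30],[-0.06,0.14,0.02,-38],[-0.07,0.18,0.02,-46],[-0.08,0.22,0.02,-54],[-0.087,0.25,0.02,-62]]])

```text
clock: 6.65
ee_pos: [354.0, 158.1, 93.5]
tool_rot: [0.362, 0.932, -0.003, 0.001]
ft_force: [0.7, -0.8, -1.3]
width: 17.4
```

Request:
play_rows(increments=[[[0,0.01,0,-8],[0,0.02,0,-16],[0,0.025,0,-24],[0,0.025,0,-32],[0,0.025,0,-40],[0,0.025,0,-45],[0,0.025,0,-45],[0,0.025,0,-45]]])

```text
clock: 7.45
ee_pos: [353.5, 183.0, 93.0]
tool_rot: [0.691, 0.723, -0.004, -0.0]
ft_force: [-0.5, -0.0, -1.2]
width: 17.4
```

```bash
cat > bl.py <<'E'
from m import *
import sys
def st():
    s=monitor.state(); yaw=np.degrees(2*np.arctan2(s['tool_rot'][1],s['tool_rot'][0])); print('tcp',s['ee_pos'].round(1),'yaw %.2f'%yaw,'rot',s['tool_rot'].round(4),'F',s['ft_force'].round(1),'w %.1f'%s['width']); return s,yaw
def blade(names=('scene','side','wrist')):
    s,yaw=st(); p=s['ee_pos']; a=np.radians(yaw-90); d=np.array([np.cos(a),np.sin(a)]); n=np.array([-d[1],d[0]])
    for nm in names:
        c=cam(nm); np.save('/tmp/b_'+nm,c,allow_pickle=True); W=cloud(c)
        r=W[...,:2]-p[:2]; X=r@d; Y=r@n; Z=W[...,2]-(p[2]-14.9)
        k=(X>35)&(X<153)&(abs(Y)<20)&(abs(Z-4)<5)
        if k.sum()<30: print(nm,'few',k.sum()); continue
        A=np.c_[X[k],np.ones(k.sum())]
        fz=np.linalg.lstsq(A,Z[k],rcond=None)[0]
        bins=[(round(np.percentile(Y[k&(X>b)&(X<b+20)],3),1),round(np.percentile(Y[k&(X>b)&(X<b+20)],97),1)) if (k&(X>b)&(X<b+20)).sum()>10 else None for b in (40,70,100,128)]
        print(nm,k.sum(),'tip',X[k].max().round(1),'pitch %.4f z0 %.1f z@128 %.1f'%(fz[0],fz[1],fz[0]*128+fz[1]),bins)
if __name__=='__main__': blade(sys.argv[1:] or ('scene','side','wrist'))
E
python3 bl.py
```

```text
tcp [353.5 183.   93. ] yaw 92.66 rot [ 6.905e-01  7.233e-01 -3.700e-03 -4.000e-04] F [-0.5 -0.  -1.2] w 17.4
scene 259 tip 151.9 pitch -0.0020 z0 2.8 z@128 2.6 [(np.float64(-10.1), np.float64(11.2)), (np.float64(-10.1), np.float64(11.9)), (np.float64(-10.6), np.float64(12.8)), (np.float64(-8.8), np.float64(12.2))]
side 248 tip 147.4 pitch -0.0015 z0 3.1 z@128 2.9 [(np.float64(-9.0), np.float64(14.7)), (np.float64(-6.6), np.float64(13.3)), (np.float64(-9.9), np.float64(13.8)), (np.float64(-9.0), np.float64(12.9))]
wrist few 0
```

Request:
play_rows(increments=[[[0,0.001,-0.02,-4.3],[0,0.001,-0.04,-4.3],[0,0.001,-0.06,-4.3],[0,0.001,-0.068,-4.3],[0,0.001,-0.068,-4.3],[0,0.001,-0.068,-4.3]]])

```text
clock: 8.2
ee_pos: [354.1, 184.1, 25.7]
tool_rot: [0.717, 0.697, -0.003, -0.0]
ft_force: [-0.2, 0.7, -1.9]
width: 17.2
```

```bash
python3 bl.py scene side
```

```text
tcp [354.1 184.1  25.7] yaw 88.31 rot [ 7.174e-01  6.966e-01 -3.200e-03 -2.000e-04] F [-0.2  0.7 -1.9] w 17.2
scene 254 tip 150.6 pitch -0.0027 z0 3.0 z@128 2.6 [(np.float64(-8.9), np.float64(11.0)), (np.float64(-9.0), np.float64(12.6)), (np.float64(-9.6), np.float64(12.2)), (np.float64(-8.7), np.float64(12.6))]
side 237 tip 147.5 pitch 0.0059 z0 2.5 z@128 3.2 [(np.float64(-11.5), np.float64(12.5)), (np.float64(-9.4), np.float64(13.5)), (np.float64(-9.2), np.float64(14.3)), (np.float64(-6.9), np.float64(13.7))]
```

Request:
play_rows(increments=[[[0.015,-0.001,0,0],[0.03,-0.0015,0,0],[0.045,-0.002,0,0],[0.06,-0.0025,0,0],[0.07,-0.0028,0,0],[0.081,-0.003,0,0],[0.081,-0.003,0,0],[0.081,-0.003,0,0]]])

```text
clock: 9.1
ee_pos: [435.1, 181.2, 26.0]
tool_rot: [0.718, 0.697, -0.003, -0.0]
ft_force: [0.1, 0.4, -1.0]
width: 17.3
```

Run:
```python
from bl import *
st(); c=cam('side'); a=c['frame'][210:310,260:380,::-1]; d=cam('scene'); b=d['frame'][210:300,330:450,::-1]
cv2.imwrite('pics/in1.png',np.hstack([cv2.resize(a,(400,333)),cv2.resize(b,(400,333))]))
```

```text
tcp [435.1 181.2  26. ] yaw 88.30 rot [ 7.175e-01  6.966e-01 -2.900e-03 -2.000e-04] F [ 0.1  0.4 -1. ] w 17.3
```

View pics/in1.png

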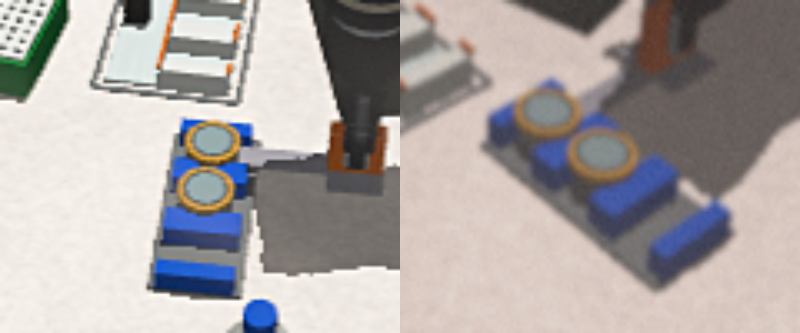

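Request:
play_rows(increments=[[[0,0,0.003,0],[0,0,0.006,0],[0,0,0.009,0],[0,0,0.012,0],[0,0,0.016,0],[0,0,0.022,0],[0,0,0.03,0],[0,0,0.04,0]]])

```text
clock: 10.0
ee_pos: [434.5, 181.2, 66.6]
tool_rot: [0.717, 0.697, -0.003, -0.0]
ft_force: [0.3, 0.1, -2.3]
width: 17.5
```

```bash
cat > see.py <<'E'
from bl import *
def holders(c,W,zmin=27.5,zmax=120):
    H=hsv(c); g=(H[...,0]>12)&(H[...,0]<28)&(H[...,1]>100)&(W[...,0]>480)&(W[...,0]<680)&(W[...,1]>-300)&(W[...,1]<300)&(W[...,2]>20)&(W[...,2]<zmax)
    n,l,s,_=cv2.connectedComponentsWithStats(cv2.dilate(g.astype(np.uint8),np.ones((2,2))))
    for k in range(1,n):
        m=(l==k)&g
        if m.sum()<25: continue
        zt=np.percentile(W[m][:,2],80); t=m&(W[...,2]>zt-3.5); P=W[t]
        A=np.c_[2*P[:,:2],np.ones(len(P))]; x=np.linalg.lstsq(A,(P[:,:2]**2).sum(1),rcond=None)[0]
        print('  holder n',t.sum(),'ctr',x[:2].round(1),'r %.1f'%np.sqrt(x[2]+x[0]**2+x[1]**2),'z %.1f'%np.median(P[:,2]))
def carrier(c,W):
    H=hsv(c);h,s,v=H[...,0],H[...,1],H[...,2]; z=W[...,2]
    o=((h<14)|(h>174))&(s>110)&(z>20)&(z<34)&(W[...,0]>500)&(W[...,1]<130)
    box('  stopbar',c,o&(W[...,0]>560),W)
    k=(v<70)&(z>44)&(z<58)&(W[...,0]>600)&(W[...,0]<720)&(W[...,1]>-320)&(W[...,1]<80)
    if k.sum()>5:
        P=W[k]; print('  grip',np.round((np.percentile(P,3,axis=0)+np.percentile(P,97,axis=0))/2,1),k.sum())
def go(names):
    st()
    for n in names:
        c=cam(n); np.save('/tmp/s_'+n,c,allow_pickle=True); W=cloud(c); print(n); carrier(c,W); holders(c,W)
if __name__=='__main__': go(sys.argv[1:] or ('scene','side'))
E
python3 see.py scene side wrist
```

```text
tcp [434.5 181.2  66.6] yaw 88.32 rot [ 7.174e-01  6.966e-01 -3.300e-03 -3.000e-04] F [ 0.3  0.1 -2.3] w 17.5
scene
  stopbar n 74 z 27.4 ctr [619.2  -3.4] size [167.5   7.5] longdir 86.4
  grip [658.8  -0.7  48.5] 36
  holder n 58 ctr [565.6 179.4] r 21.8 z 61.4
  holder n 70 ctr [566.1 234.8] r 22.5 z 29.7
side
  stopbar n 31 z 27.3 ctr [ 589.2 -621.9] size [24.7 82.5] longdir -48.8
  grip [652.9  -3.1  49.6] 34
  holder n 61 ctr [563.9 180.4] r 22.2 z 63.4
  holder n 67 ctr [564.6 235.9] r 22.2 z 29.8
wrist
  stopbar none
```

Run:
```python
from bl import *
for f in ('wrist','w1','w3'):
    c=np.load('/tmp/%s.npy'%f,allow_pickle=True).item(); W=cloud(c); H=hsv(c); z=W[...,2]
    m=(z>21.5)&(z<25.5)&(W[...,0]>530)&(W[...,0]<625)&(W[...,1]>-110)&(W[...,1]<110)&(H[...,1]<60)
    m=cv2.morphologyEx(m.astype(np.uint8),cv2.MORPH_OPEN,np.ones((2,2)))
    n,l,st_,_=cv2.connectedComponentsWithStats(m); print(f)
    for k in range(1,n):
        if st_[k,4]>80:
            r=cv2.minAreaRect(W[l==k][:,:2].astype(np.float32)); print('  rail',np.round(r[0],1),np.round(r[1],1),round(r[2],1),st_[k,4])
```

```text
wrist
  rail [591.9  79.2] [14.7 64. ] 86.3 749
  rail [584.8  15. ] [23.3 69.2] 64.0 1072
  rail [583.1 -34. ] [31.1 60.6] 86.1 957
  rail [581.2 -91.2] [18.7 67.4] 55.9 552
w1
  rail [nan nan] [0. 0.] 0.0 332
  rail [531.3  10.4] [ 50.9 191.9] 53.6 516
  rail [nan nan] [0. 0.] 0.0 508
  rail [nan nan] [0. 0.] 0.0 319
w3
  rail [584.7 -78.5] [25.  75.5] 86.7 2086
  rail [588.9 -22.9] [40.6 76.4] 85.3 2782
  rail [547.8   2.1] [197.6  44.9] 46.2 2314
  rail [564.1  20.3] [240.9  15.2] 55.3 535
```

Run:
```python
from bl import *
o=[]
for f in ('wrist','w3'):
    c=np.load('/tmp/%s.npy'%f,allow_pickle=True).item()
    src=[];dst=[]
    for x,y in((520,-100),(680,-100),(680,100),(520,100)):
        src.append(proj(c,(x,y,24))); dst.append(((y+100)*4,(x-520)*4-80))
    M=cv2.getPerspectiveTransform(np.float32(src),np.float32(dst))
    im=cv2.warpPerspective(c['frame'][:,:,::-1],M,(800,380 if f=='wrist' else 220),flags=cv2.INTER_CUBIC)
    for g in range(0,800,40): cv2.line(im,(g,0),(g,6),(0,0,255),1)
    o.append(im)
cv2.imwrite('pics/car.png',np.vstack(o)[:600])
```

```text
(no output)
```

View pics/car.png

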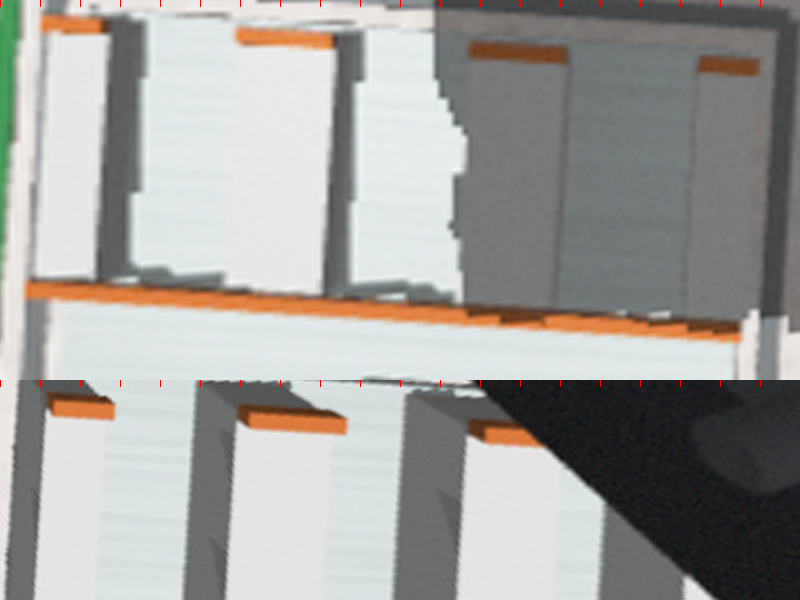

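Carrier from the ortho view: lanes at y about -58.1, -0.65 and 56.8 (x=580), heading -3.6 deg. That puts nest1 at about (583,-0.9) and nest2 at about (586.6,57). I'll carry the first holder to nest2.

Request:
play_rows(increments=[[[0.001,-0.004,0,0],[0.003,-0.012,0,-0.3],[0.006,-0.024,0,-0.6],[0.009,-0.038,0,-0.9],[0.012,-0.052,0,-1.2],[0.015,-0.066,0,-1.5],[0.017,-0.076,0,-1.7],[0.018,-0.082,0,-1.9]]])

```text
clock: 10.95
ee_pos: [453.5, 98.1, 66.7]
tool_rot: [0.729, 0.684, -0.002, 0.0]
ft_force: [0.1, 0.5, -1.7]
width: 16.9
```

Request:
play_rows(increments=[[[0.001,-0.004,0,0],[0.002,-0.012,0,0],[0.003,-0.022,0,0],[0.004,-0.03,0,0],[0.005,-0.033,0,0],[0.005,-0.034,0,0],[0.005,-0.034,0,0]]])

```text
clock: 11.65
ee_pos: [458.5, 64.1, 66.7]
tool_rot: [0.729, 0.684, -0.002, 0.0]
ft_force: [-0.0, 0.4, -1.6]
width: 17.2
```

```bash
python3 see.py scene side
```

```text
tcp [458.5  64.1  66.7] yaw 86.31 rot [ 7.295e-01  6.840e-01 -2.500e-03  1.000e-04] F [-0.   0.4 -1.6] w 17.2
scene
  stopbar n 76 z 27.2 ctr [618.5  -3.6] size [167.5   6.5] longdir 86.3
  grip [ 6.588e+02 -6.000e-01  4.890e+01] 35
  holder n 53 ctr [589.3  57. ] r 21.8 z 61.2
  holder n 59 ctr [567.9 236.3] r 21.0 z 29.4
side
  stopbar n 30 z 27.6 ctr [ 587.4 -616. ] size [25.4 76.6] longdir -43.5
  grip [653.   -3.4  49.8] 33
  holder n 54 ctr [586.9  57.8] r 22.4 z 62.2
  holder n 59 ctr [564.7 236.6] r 22.0 z 30.7
```

Request:
play_rows(increments=[[[0,0.0005,-0.005,0],[0,0.0005,-0.012,0],[0,0.0005,-0.018,0],[0,0.0005,-0.022,0],[0,0.0005,-0.026,0],[0,0.0005,-0.03,0],[0,0.0005,-0.034,0],[0,0.0005,-0.039,0]]])

```text
clock: 12.55
ee_pos: [458.7, 64.8, 27.5]
tool_rot: [0.729, 0.684, -0.002, 0.0]
ft_force: [0.8, -0.8, -2.5]
width: 17.5
```

```bash
python3 see.py scene side
```

```text
tcp [458.7  64.8  27.5] yaw 86.33 rot [ 7.294e-01  6.841e-01 -2.300e-03  2.000e-04] F [ 0.8 -0.8 -2.5] w 17.5
scene
  stopbar n 41 z 27.7 ctr [616.7 -37.6] size [98.1  6.1] longdir 86.0
  grip [657.7  -1.9  48.6] 39
  holder n 42 ctr [589.8  59. ] r 21.4 z 29.4
  holder n 56 ctr [568.3 236.4] r 20.8 z 30.0
side
  stopbar n 32 z 28.7 ctr [ 588.2 -619.2] size [23.5 70.9] longdir -59.0
  grip [653.   -2.7  50.2] 36
  holder n 56 ctr [586.8  58.5] r 22.2 z 29.6
  holder n 62 ctr [564.9 236.5] r 22.1 z 30.8
```

Request:
play_rows(increments=[[[-0.01,0.0006,0,0],[-0.025,0.0016,0,0],[-0.04,0.0025,0,0],[-0.055,0.0035,0,0],[-0.07,0.0044,0,0],[-0.085,0.0054,0,0],[-0.097,0.0061,0,0],[-0.097,0.0061,0,0]]])

```text
clock: 13.45
ee_pos: [358.8, 71.0, 27.1]
tool_rot: [0.729, 0.684, -0.003, -0.001]
ft_force: [-0.8, -0.4, -0.4]
width: 17.2
```

```bash
python3 see.py scene side
```

```text
tcp [358.8  71.   27.1] yaw 86.35 rot [ 0.7292  0.6842 -0.0034 -0.0008] F [-0.8 -0.4 -0.4] w 17.2
scene
  stopbar n 74 z 26.9 ctr [618.4  -4.1] size [167.6   6.7] longdir 86.4
  grip [657.6  -1.4  48.2] 41
  holder n 40 ctr [590.6  59.6] r 20.9 z 29.9
  holder n 59 ctr [567.7 236.1] r 21.0 z 29.6
side
  stopbar n 25 z 27.8 ctr [ 589.2 -618.3] size [19.1 57.6] longdir -45.7
  grip [653.1  -2.5  48.7] 36
  holder n 53 ctr [586.9  58.8] r 22.1 z 30.3
  holder n 58 ctr [565.1 236.5] r 22.3 z 30.8
```

Request:
play_rows(increments=[[[-0.002,0.02,0.0,0.3],[-0.002,0.05,0.0,0.8],[-0.002,0.08,0.0,1.2],[-0.002,0.11,-0.001,1.6],[-0.002,0.14,-0.001,2],[-0.002,0.17,-0.001,2],[-0.002,0.17,-0.001,2],[-0.002,0.17,-0.001,2]]])

```text
clock: 14.35
ee_pos: [360.1, 241.4, 26.2]
tool_rot: [0.717, 0.697, -0.002, 0.0]
ft_force: [0.2, -0.1, -1.8]
width: 17.2
```

```bash
python3 bl.py scene side
```

```text
tcp [360.1 241.4  26.2] yaw 88.43 rot [ 7.167e-01  6.973e-01 -2.200e-03  4.000e-04] F [ 0.2 -0.1 -1.8] w 17.2
scene 284 tip 151.4 pitch 0.0014 z0 2.8 z@128 3.0 [(np.float64(-10.2), np.float64(11.9)), (np.float64(-10.2), np.float64(12.6)), (np.float64(-9.4), np.float64(13.2)), (np.float64(-9.4), np.float64(12.8))]
side 251 tip 147.2 pitch -0.0003 z0 3.0 z@128 3.0 [(np.float64(-10.0), np.float64(11.4)), (np.float64(-11.6), np.float64(12.7)), (np.float64(-10.7), np.float64(11.1)), (np.float64(-10.4), np.float64(12.1))]
```

Go in by 76 mm to (436, 238.6), then lift.

Request:
play_rows(increments=[[[0.012,-0.0008,0,0],[0.026,-0.0012,0,0],[0.04,-0.0018,0,0],[0.054,-0.0022,0,0],[0.068,-0.0026,0,0],[0.076,-0.0028,0,0],[0.076,-0.0028,0,0],[0.076,-0.0028,0,0]]])

```text
clock: 15.25
ee_pos: [435.6, 237.2, 26.1]
tool_rot: [0.718, 0.696, -0.003, 0.0]
ft_force: [-1.4, 0.6, -1.3]
width: 17.0
```

```bash
python3 see.py side scene
```

```text
tcp [435.6 237.2  26.1] yaw 88.28 rot [ 7.177e-01  6.964e-01 -2.800e-03  1.000e-04] F [-1.4  0.6 -1.3] w 17.0
side
  stopbar n 24 z 26.9 ctr [ 585.4 -618.2] size [21.1 65.7] longdir -48.4
  grip [652.7  -1.9  49.3] 37
  holder n 53 ctr [586.7  58.1] r 22.2 z 29.4
  holder n 61 ctr [565.1 236.4] r 22.0 z 30.6
scene
  stopbar n 73 z 27.0 ctr [618.3  -3.1] size [169.1   6.3] longdir 86.4
  grip [658.4  -1.7  48.8] 39
  holder n 37 ctr [590.4  58.8] r 21.4 z 29.5
  holder n 53 ctr [567.2 235.7] r 21.3 z 30.0
```

Request:
play_rows(increments=[[[0,0,0.003,0],[0,0,0.006,0],[0,0,0.009,0],[0,0,0.012,0],[0,0,0.016,0],[0,0,0.022,0],[0,0,0.03,0],[0,0,0.04,0]]])

```text
clock: 16.15
ee_pos: [434.9, 237.3, 66.8]
tool_rot: [0.717, 0.697, -0.003, 0.0]
ft_force: [-1.2, 0.4, -1.6]
width: 17.9
```

```bash
python3 see.py side scene
```

```text
tcp [434.9 237.3  66.8] yaw 88.32 rot [ 0.7174  0.6966 -0.0031  0.    ] F [-1.2  0.4 -1.6] w 17.9
side
  stopbar n 27 z 25.9 ctr [ 586.4 -620.1] size [22.2 76.7] longdir -43.5
  grip [653.   -1.3  49.3] 36
  holder n 47 ctr [586.9  59. ] r 22.1 z 30.9
  holder n 64 ctr [564.7 235.7] r 22.4 z 61.8
scene
  stopbar n 40 z 27.5 ctr [616.2 -37.9] size [98.2  6. ] longdir 86.6
  grip [658.1  -1.8  48.7] 38
  holder n 38 ctr [589.1  58.4] r 21.8 z 29.4
  holder n 65 ctr [568.2 235.5] r 22.0 z 63.5
```

Request:
play_rows(increments=[[[0.001,-0.004,0,0],[0.002,-0.012,0,-0.2],[0.003,-0.026,0,-0.4],[0.005,-0.042,0,-0.7],[0.007,-0.058,0,-1],[0.009,-0.074,0,-1.3],[0.01,-0.09,0,-1.6],[0.011,-0.106,0,-1.9]]])

```text
clock: 17.05
ee_pos: [446.7, 130.0, 67.4]
tool_rot: [0.729, 0.684, -0.002, 0.0]
ft_force: [0.1, 0.9, -2.5]
width: 17.1
```

Request:
play_rows(increments=[[[0.001,-0.016,0,0],[0.002,-0.032,0,0],[0.003,-0.048,0,0],[0.004,-0.064,0,0],[0.005,-0.08,0,0],[0.006,-0.092,0,0],[0.006,-0.1,0,0],[0.006,-0.104,0,0]]])

```text
clock: 17.85
ee_pos: [452.5, 25.1, 67.3]
tool_rot: [0.73, 0.684, -0.002, 0.0]
ft_force: [-0.3, 0.3, -1.8]
width: 17.5
```

```bash
python3 see.py side scene
```

```text
tcp [452.5  25.1  67.3] yaw 86.30 rot [ 7.296e-01  6.839e-01 -2.300e-03  4.000e-04] F [-0.3  0.3 -1.8] w 17.5
side
  stopbar n 30 z 27.2 ctr [ 591.6 -618.9] size [28.  67.6] longdir -43.5
  grip [652.9  -3.4  49.2] 35
  holder n 54 ctr [582.4  19.2] r 22.5 z 62.6
  holder n 47 ctr [586.8  59.4] r 22.0 z 30.6
scene
  stopbar n 77 z 27.1 ctr [618.3  -3. ] size [169.1   6.5] longdir 86.6
  grip [657.1  -1.3  48.2] 44
  holder n 40 ctr [585.2  19.8] r 21.2 z 62.3
  holder n 51 ctr [588.4  57. ] r 22.8 z 29.3
```

Request:
play_rows(increments=[[[0.0005,-0.004,0,0],[0.001,-0.01,0,0],[0.0015,-0.015,0,0],[0.0015,-0.0185,0,0],[0.0015,-0.0185,0,0],[0.0015,-0.0185,0,0]]])

```text
clock: 18.55
ee_pos: [454.0, 7.1, 67.3]
tool_rot: [0.73, 0.684, -0.002, 0.0]
ft_force: [-0.8, 0.6, -2.2]
width: 17.2
```

```bash
python3 see.py side scene
```

```text
tcp [454.    7.1  67.3] yaw 86.30 rot [ 7.295e-01  6.839e-01 -2.200e-03  3.000e-04] F [-0.8  0.6 -2.2] w 17.2
side
  stopbar n 26 z 26.7 ctr [ 587.6 -619.5] size [22.9 73.8] longdir -43.5
  grip [652.8  -2.4  50. ] 36
  holder n 46 ctr [583.2   2.1] r 22.2 z 63.0
  holder n 46 ctr [587.3  59.4] r 21.7 z 30.5
scene
  stopbar n 80 z 27.0 ctr [618.8  -4. ] size [167.6   7.5] longdir 86.4
  grip [657.6  -1.7  48.4] 39
  holder n 38 ctr [586.5   1.3] r 22.1 z 62.4
  holder n 50 ctr [588.7  57.4] r 22.3 z 29.6
```

Request:
play_rows(increments=[[[0,-0.001,-0.005,0],[0,-0.001,-0.012,0],[0,-0.001,-0.018,0],[0,-0.001,-0.022,0],[0,-0.001,-0.026,0],[0,-0.001,-0.03,0],[0,-0.001,-0.034,0],[0,-0.001,-0.04,0]]])

```text
clock: 19.45
ee_pos: [454.4, 6.2, 27.2]
tool_rot: [0.729, 0.684, -0.002, 0.001]
ft_force: [-0.3, -0.1, -1.8]
width: 16.9
```

```bash
python3 see.py side scene
```

```text
tcp [454.4   6.2  27.2] yaw 86.33 rot [ 7.294e-01  6.841e-01 -2.000e-03  6.000e-04] F [-0.3 -0.1 -1.8] w 16.9
side
  stopbar n 28 z 25.5 ctr [ 587.4 -617.1] size [24.7 65.2] longdir -36.9
  grip [652.9  -2.4  49.9] 34
  holder n 88 ctr [584.2  34.9] r 36.2 z 31.3
scene
  stopbar n 79 z 27.0 ctr [619.   -1.5] size [172.4   7.5] longdir 86.4
  grip [657.3  -1.5  48.2] 42
  holder n 40 ctr [587.    1.2] r 21.1 z 29.4
  holder n 41 ctr [589.1  57.5] r 22.4 z 29.4
```

Request:
play_rows(increments=[[[-0.01,0.0006,0,0],[-0.025,0.0016,0,0],[-0.04,0.0025,0,0],[-0.055,0.0035,0,0],[-0.07,0.0044,0,0],[-0.085,0.0054,0,0],[-0.097,0.0061,0,0],[-0.097,0.0061,0,0]]])

```text
clock: 20.35
ee_pos: [354.4, 12.8, 26.6]
tool_rot: [0.729, 0.684, -0.003, -0.001]
ft_force: [0.6, -0.4, -1.6]
width: 17.7
```

```bash
python3 see.py side scene
python3 - <<'E'
from h import *
c=cam('side'); a=c['frame'][180:310,260:420,::-1]; d=cam('scene'); b=d['frame'][180:300,250:410,::-1]
cv2.imwrite('pics/ld.png',np.hstack([cv2.resize(a,(400,325)),cv2.resize(b,(400,325))]))
E
```

```text
tcp [354.4  12.8  26.6] yaw 86.32 rot [ 7.294e-01  6.840e-01 -3.000e-03 -7.000e-04] F [ 0.6 -0.4 -1.6] w 17.7
side
  stopbar n 35 z 27.5 ctr [ 590.9 -621.7] size [29.6 79.2] longdir -47.0
  grip [653.1  -1.9  49.9] 34
  holder n 90 ctr [584.1  33. ] r 37.5 z 30.9
scene
  stopbar n 81 z 27.2 ctr [619.   -3.7] size [167.5   7.5] longdir 86.4
  grip [658.   -1.7  48.3] 41
  holder n 35 ctr [587.3   1.3] r 21.1 z 29.7
  holder n 39 ctr [589.3  58.6] r 21.6 z 29.6
```

View pics/ld.png

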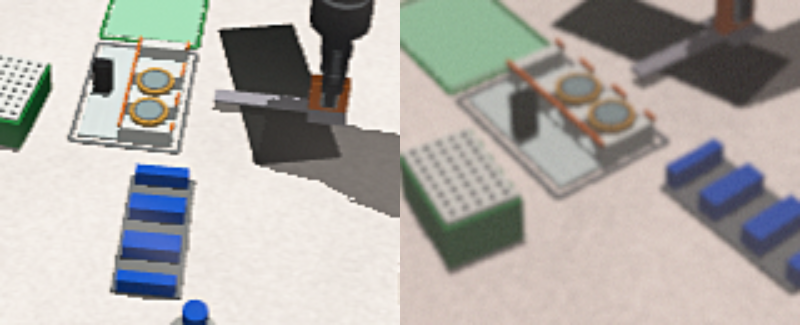

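Both holders lie flat between the stops in the middle lane and the +y lane, and the rack is empty. Next I return the paddle to the mat.

Request:
play_rows(increments=[[[0,0,0.03,6],[0,-0.01,0.06,14],[0.01,-0.03,0.06,22],[0.02,-0.05,0.06,30],[0.04,-0.07,0.06,38],[0.06,-0.09,0.06,46],[0.075,-0.1,0.06,54],[0.083,-0.104,0.06,62]]])

```text
clock: 21.35
ee_pos: [442.8, -93.3, 86.9]
tool_rot: [0.271, 0.963, -0.002, 0.002]
ft_force: [0.7, -0.5, -1.3]
width: 17.2
```

Request:
play_rows(increments=[[[0,0,0,8],[0,0,0,16],[0,0,0,24],[0,0,0,32],[0,0,0,40],[0,0,0,44],[0,0,0,44],[0,0,0,44]]])

```text
clock: 22.15
ee_pos: [443.2, -93.4, 86.8]
tool_rot: [-0.108, 0.994, -0.001, 0.003]
ft_force: [-0.0, 0.1, -2.4]
width: 17.3
```

```bash
python3 pd.py; python3 bl.py side scene
```

```text
[443.2 -93.4  86.8] yaw 192.45 [-0.37  0.3  -0.57  0.7   0.   -2.16]
mark n 23388 z -0.1 ctr [ 598.2 -172.6] size [102.6 130.2] longdir -3.9
mat n 14012 z -0.2 ctr [437.7 -95.5] size [109.8 138.5] longdir -77.8
handletop none
blade+foot n 2 z 1.8 ctr [ 403.5 -159.2] size [1. 0.] longdir -121.2
stopbar n 1791 z 27.4 ctr [615.  -9.] size [168.    6.9] longdir 86.4
rack blue bbox [[640.4, -6.8, 25.2], [640.4, -6.8, 25.2], [640.4, -6.8, 25.2]]
tcp [443.1 -93.4  86.8] yaw 192.47 rot [-1.086e-01  9.941e-01 -8.000e-04  2.800e-03] F [ 0.1 -0.5 -1.5] w 17.1
side 169 tip 152.2 pitch -0.0014 z0 3.2 z@128 3.1 [(np.float64(-11.1), np.float64(12.3)), (np.float64(-10.5), np.float64(10.8)), (np.float64(-9.0), np.float64(11.7)), (np.float64(-10.3), np.float64(11.1))]
scene 196 tip 149.4 pitch -0.0010 z0 2.9 z@128 2.8 [(np.float64(-13.8), np.float64(9.4)), (np.float64(-14.9), np.float64(8.1)), (np.float64(-12.3), np.float64(10.0)), (np.float64(-12.6), np.float64(10.5))]
```

Request:
play_rows(increments=[[[-0.006,0.002,-0.02,0],[-0.006,0.002,-0.04,0],[-0.006,0.002,-0.055,0],[-0.006,0.002,-0.065,0],[-0.006,0.002,-0.069,0],[-0.006,0.002,-0.0715,0],[-0.006,0.002,-0.0715,0],[-0.006,0.002,-0.0715,0]]])

```text
clock: 23.1
ee_pos: [437.4, -91.5, 15.8]
tool_rot: [-0.109, 0.994, -0.001, 0.003]
ft_force: [1.7, 0.8, -0.9]
width: 17.1
```

Request:
play_rows(increments=[[[0,0,0,0],[0,0,0,0],[0,0,0,0],[0,0,0,0],[0,0,0,0],[0,0,0,0]]], grip=1)

```text
clock: 23.7
ee_pos: [437.4, -91.5, 15.8]
tool_rot: [-0.109, 0.994, -0.001, 0.003]
ft_force: [0.6, 0.1, 0.5]
width: 85.6
```

Request:
play_rows(increments=[[[0,0,0.02,0],[0,0,0.05,0],[0,0,0.09,0],[0,0,0.14,0],[0,0,0.18,0],[0,0,0.2,0],[0,0,0.2,0]]])

```text
clock: 24.4
ee_pos: [439.1, -92.1, 218.7]
tool_rot: [-0.109, 0.994, -0.002, 0.006]
ft_force: [0.3, -0.3, -0.4]
width: 85.1
```

```bash
python3 pd.py
```

```text
[439.1 -92.1 218.7] yaw 192.5 [-0.37  0.14 -0.38  1.04  0.   -2.16]
mark n 14312 z -0.2 ctr [ 596.7 -194.7] size [146.4 130. ] longdir 85.9
mat n 15628 z -0.2 ctr [423.7 -31.7] size [109.9 268.3] longdir -77.5
handletop n 764 z 48.9 ctr [ 407.3 -100.4] size [17.9 49.5] longdir -85.0
blade+foot n 2052 z 2.9 ctr [406.3 -39.3] size [ 37.2 174.4] longdir -76.7
stopbar n 582 z 27.5 ctr [615.8  -3.6] size [177.7   5. ] longdir 86.4
rack blue bbox [[587.1, 253.4, 21.3], [593.3, 268.3, 22.9], [596.3, 276.3, 24.1]]
```

The paddle was knocked aside after I let go of it: the handle is now at (407,-100), and its foot overhangs the mat edge by about 9 mm. I'll measure it again and put it back.

```bash
python3 pd.py; python3 -c "
from h import *
save(cam('wrist'),'kn.png')"
```

```text
[438.2 -91.8 216.8] yaw 192.5 [-0.37  0.15 -0.38  1.04  0.   -2.16]
mark n 14323 z -0.2 ctr [ 596.8 -193.7] size [144.8 130. ] longdir 86.0
mat n 15791 z -0.2 ctr [423.6 -31.5] size [109.8 269.2] longdir -77.6
handletop n 774 z 48.8 ctr [ 407.3 -100.5] size [17.9 49.7] longdir -85.0
blade+foot n 2075 z 2.9 ctr [406.8 -39.6] size [ 38.  174.9] longdir -76.2
stopbar n 591 z 27.4 ctr [615.8  -3.7] size [177.    5.4] longdir 86.3
rack blue bbox [[585.0, 252.4, 20.9], [592.1, 265.8, 22.7], [596.8, 275.7, 24.1]]
```

View pics/kn.png

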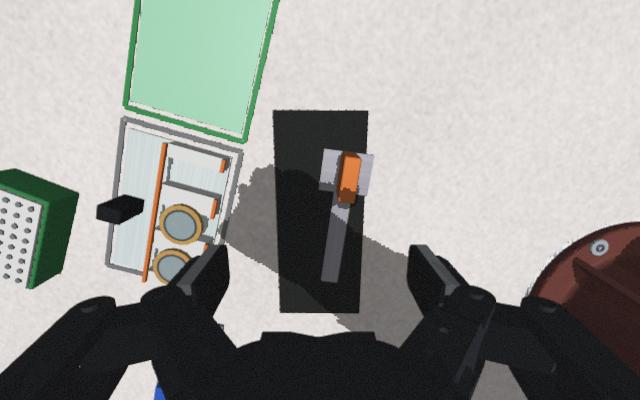

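Request:
play_rows(increments=[[[-0.02,-0.005,-0.02,-5],[-0.031,-0.0087,-0.06,-7.5],[-0.031,-0.0087,-0.1,-7.5],[-0.031,-0.0087,-0.14,-7.5],[-0.031,-0.0087,-0.175,-7.5],[-0.031,-0.0087,-0.195,-7.5],[-0.031,-0.0087,-0.202,-7.5],[-0.031,-0.0087,-0.202,-7.5]]])

```text
clock: 25.35
ee_pos: [404.5, -99.4, 11.8]
tool_rot: [-0.044, 0.999, -0.0, 0.001]
ft_force: [1.0, 0.1, 0.4]
width: 85.2
```

Request:
play_rows(increments=[[[0,0,0,0],[0,0,0,0],[0,0,0,0],[0,0,0,0],[0,0,0,0],[0,0,0,0]]], grip=0)

```text
clock: 25.95
ee_pos: [404.9, -99.6, 12.4]
tool_rot: [-0.044, 0.999, -0.0, 0.002]
ft_force: [-0.7, 0.8, 8.1]
width: 17.8
```

Request:
play_rows(increments=[[[0,0,0.008,0],[0.01,0.003,0.015,3],[0.02,0.006,0.015,6],[0.03,0.0085,0.015,7.5],[0.03,0.0085,0.008,7.5],[0.03,0.0085,0.003,7.5],[0.03,0.0085,0.0005,7.5],[0.03,0.0085,0.0005,7.5]]])

```text
clock: 26.75
ee_pos: [433.9, -90.9, 12.4]
tool_rot: [-0.108, 0.994, 0.0, 0.001]
ft_force: [-0.3, -0.3, -1.7]
width: 17.4
```

Request:
play_rows(increments=[[[0,0,0,0],[0,0,0,0],[0,0,0,0],[0,0,0,0],[0,0,0,0],[0,0,0,0]]], grip=1)

```text
clock: 27.35
ee_pos: [433.9, -90.9, 12.4]
tool_rot: [-0.108, 0.994, 0.0, 0.001]
ft_force: [-0.2, 0.2, 0.3]
width: 85.4
```

Request:
play_rows(increments=[[[0,0,0.02,0],[0,0,0.05,0],[0,0,0.09,0],[0,0,0.14,0],[0,0,0.18,0],[0,0,0.2,0],[0,0,0.2,0]]])

```text
clock: 28.05
ee_pos: [435.7, -91.5, 215.3]
tool_rot: [-0.108, 0.994, -0.001, 0.003]
ft_force: [-0.4, 0.2, 0.7]
width: 85.3
```

```bash
python3 pd.py
```

```text
[435.7 -91.5 215.3] yaw 192.45 [-0.37  0.14 -0.39  1.03  0.   -2.16]
mark n 14337 z -0.2 ctr [ 597. -193.] size [143.2 130.2] longdir 86.0
mat n 15726 z -0.2 ctr [423.7 -32. ] size [109.8 268.4] longdir -77.6
handletop n 753 z 48.8 ctr [434.8 -92. ] size [17.1 49.5] longdir -77.4
blade+foot n 1370 z 2.9 ctr [416.7  -5.7] size [ 23.1 119.9] longdir -77.9
stopbar n 607 z 27.5 ctr [615.7  -4. ] size [176.9   5.5] longdir 86.3
rack blue bbox [[581.8, 251.1, 18.4], [591.0, 263.4, 22.6], [596.5, 274.1, 24.0]]
```

Request:
play_rows(increments=[[[0.015,-0.005,0.01,-8],[0.03,-0.01,0.02,-16],[0.045,-0.02,0.03,-24],[0.06,-0.03,0.04,-32],[0.075,-0.04,0.05,-40],[0.09,-0.05,0.05,-48],[0.1,-0.055,0.05,-56],[0.1,-0.06,0.05,-64]]])

```text
clock: 28.9
ee_pos: [535.1, -151.3, 261.3]
tool_rot: [0.437, 0.899, -0.002, 0.0]
ft_force: [-0.6, -0.3, -0.9]
width: 85.4
```

Request:
play_rows(increments=[[[0,0,0,-8],[0,0,0,-16],[0,0,0,-24],[0,0,0,-32],[0,0,0,-40],[0,0,0,-42],[0,0,0,-42],[0,0,0,-42]]])

```text
clock: 29.7
ee_pos: [534.7, -151.2, 260.1]
tool_rot: [0.73, 0.683, -0.002, -0.001]
ft_force: [-0.5, -0.3, 0.0]
width: 85.6
```

```bash
python3 pd.py
python3 - <<'E'
from m import *
c=np.load('/tmp/w3.npy',allow_pickle=True).item()
X0,Y0=500,-320; src=[]; dst=[]
for x,y in((500,-320),(700,-320),(700,80),(500,80)):
    src.append(proj(c,(x,y,0))); dst.append(((y-Y0)*2,(x-X0)*2))
M=cv2.getPerspectiveTransform(np.float32(src),np.float32(dst))
cv2.imwrite('pics/mk.png',cv2.warpPerspective(c['frame'][:,:,::-1],M,(800,400),flags=cv2.INTER_CUBIC))
E
```

```text
[ 534.7 -151.2  260.1] yaw 86.2 [-0.41  0.34 -0.01  1.23 -0.   -0.34]
mark n 12256 z -0.1 ctr [ 595.4 -207.4] size [194.8 145.2] longdir 86.3
mat n 19345 z -0.1 ctr [417.3 -32.2] size [122.2 270.4] longdir -77.6
handletop n 732 z 48.9 ctr [434.9 -91.9] size [17.6 49.4] longdir -76.3
blade+foot n 1893 z 2.9 ctr [423.3 -30.3] size [ 30.3 174.1] longdir -73.1
stopbar n 401 z 27.9 ctr [615.9  -3.6] size [176.7   2.8] longdir 86.3
rack blue bbox [[529.3, 146.4, 18.2], [563.3, 202.1, 22.5], [595.2, 263.4, 24.4]]
```

View pics/mk.png

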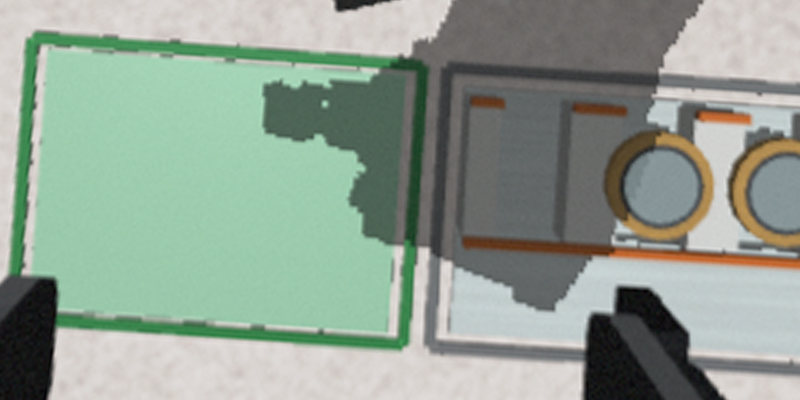

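Request:
play_rows(increments=[[[0.02,0.02,0.03,0],[0.045,0.045,0.07,0],[0.045,0.045,0.07,0],[0.045,0.045,0.07,0]]])

```text
clock: 30.15
ee_pos: [580.6, -105.8, 330.7]
tool_rot: [0.729, 0.684, -0.002, -0.0]
ft_force: [-0.7, -0.4, 0.2]
width: 85.8
```

```bash
python3 pd.py
python3 - <<'E'
from m import *
c=np.load('/tmp/w3.npy',allow_pickle=True).item()
X0,Y0=505,-315; src=[]; dst=[]
for x,y in((500,-320),(700,-320),(700,80),(500,80)):
    src.append(proj(c,(x,y,0))); dst.append(((y-Y0)*1.9,(x-X0)*1.9))
M=cv2.getPerspectiveTransform(np.float32(src),np.float32(dst))
cv2.imwrite('pics/mk2.png',cv2.warpPerspective(c['frame'][:,:,::-1],M,(800,380),flags=cv2.INTER_CUBIC))
E
```

```text
[ 580.6 -105.8  330.7] yaw 86.32 [-0.3   0.4   0.26  1.43 -0.   -0.24]
mark n 9934 z -0.1 ctr [ 596.  -207.5] size [194.7 145.6] longdir 85.8
mat n 14898 z -0.0 ctr [416.9 -32.3] size [123.4 270.7] longdir -77.7
handletop n 540 z 48.8 ctr [434.9 -91.4] size [17.7 49.8] longdir -76.3
blade+foot n 1534 z 2.9 ctr [423.1 -30.8] size [ 30.2 172.9] longdir -73.3
stopbar n 238 z 27.9 ctr [615.9  -3.6] size [174.5   3.1] longdir 86.4
rack blue bbox [[530.8, 146.7, 18.3], [562.5, 252.6, 22.6], [596.1, 324.1, 24.7]]
```

View pics/mk2.png

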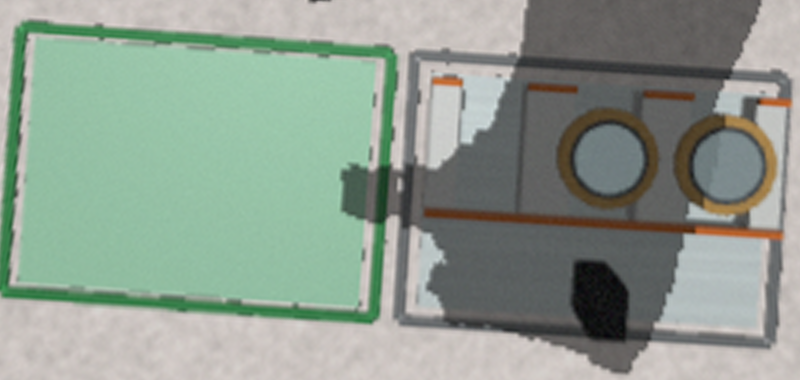

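Green outline corners in mk2 are (18,22), (396,47), (376,322) and (2,296), giving a centre of about (595.4,-211) and heading -3.8 deg. The grey start outline is the same size, centred at about (610,-3.4), and its centre is 27 mm beyond nest 1 along x. The carrier fits inside the green outline the same way with nest 1 at about (569,-209), so the slide is about (-14,-208) mm.

Request:
play_rows(increments=[[[0.02,0.025,-0.03,0],[0.04,0.05,-0.07,0],[0.06,0.08,-0.11,0],[0.072,0.1,-0.15,0],[0.072,0.1005,-0.19,0],[0.072,0.1005,-0.21,0],[0.072,0.1005,-0.21,0],[0.072,0.1005,-0.21,0]]])

```text
clock: 31.0
ee_pos: [650.8, -6.3, 119.4]
tool_rot: [0.73, 0.683, -0.003, -0.002]
ft_force: [0.3, -0.2, 0.8]
width: 85.5
```

```bash
python3 see.py side scene
```

```text
tcp [650.8  -6.3 119.4] yaw 86.23 rot [ 0.73    0.6835 -0.0026 -0.0018] F [ 0.3 -0.2  0.8] w 85.5
side
  stopbar n 28 z 28.2 ctr [ 588.7 -618. ] size [22.9 70.4] longdir -43.5
  grip [652.9  -2.1  49.2] 35
  holder n 89 ctr [583.7  33.2] r 36.1 z 30.7
scene
  stopbar n 49 z 27.7 ctr [ 595.4 -622.8] size [37.1 75. ] longdir -48.8
  grip [656.2  -2.1  48.6] 46
  holder n 31 ctr [5.867e+02 5.000e-01] r 21.9 z 29.3
```

Carrier is still in place. Descending and gripping the block.

Request:
play_rows(increments=[[[0.002,0.001,-0.03,0],[0.002,0.001,-0.06,0],[0.002,0.001,-0.085,0],[0.002,0.001,-0.1,0],[0.002,0.001,-0.107,0],[0.002,0.001,-0.107,0],[0.002,0.001,-0.107,0]]])

```text
clock: 31.8
ee_pos: [655.3, -5.5, 15.6]
tool_rot: [0.73, 0.683, -0.001, 0.0]
ft_force: [-0.2, -0.6, -0.1]
width: 85.4
```

Request:
play_rows(increments=[[[0,0,0,0],[0,0,0,0],[0,0,0,0],[0,0,0,0],[0,0,0,0],[0,0,0,0]]], grip=0)

```text
clock: 32.4
ee_pos: [655.5, -5.7, 15.9]
tool_rot: [0.73, 0.683, -0.001, 0.001]
ft_force: [-1.2, -1.9, 4.4]
width: 17.3
```

Request:
play_rows(increments=[[[0,-0.003,0,0],[-0.0005,-0.01,0,0],[-0.001,-0.02,0,0],[-0.002,-0.03,0,0],[-0.003,-0.04,0,0],[-0.0035,-0.05,0,0],[-0.0035,-0.054,0,0],[-0.0035,-0.055,0,0]]])

```text
clock: 33.2
ee_pos: [652.0, -60.3, 15.9]
tool_rot: [0.73, 0.683, -0.0, 0.0]
ft_force: [-0.3, 6.5, 2.8]
width: 17.5
```

```bash
python3 see.py side scene
```

```text
tcp [652.  -60.3  15.9] yaw 86.22 rot [ 7.301e-01  6.834e-01 -2.000e-04  0.000e+00] F [-0.3  6.5  2.8] w 17.5
side
  stopbar n 30 z 26.9 ctr [ 591.3 -623.6] size [26.4 78.4] longdir -48.8
  grip [647.9 -47.7  48.9] 10
  holder n 82 ctr [581.  -20.3] r 36.5 z 30.6
scene
  stopbar n 49 z 26.8 ctr [ 594.4 -624.8] size [36.3 75.1] longdir -48.8
  grip [658.8 -54.4  51.4] 32
  holder n 23 ctr [581.4 -53.6] r 23.2 z 28.7
```

Request:
play_rows(increments=[[[-0.0005,-0.004,0,0],[-0.001,-0.014,0,0],[-0.002,-0.026,0,0],[-0.003,-0.038,0,0],[-0.004,-0.05,0,0],[-0.005,-0.062,0,0],[-0.005,-0.07,0,0],[-0.005,-0.074,0,0]]])

```text
clock: 34.1
ee_pos: [646.9, -134.3, 15.9]
tool_rot: [0.73, 0.683, -0.0, -0.0]
ft_force: [0.2, 7.5, 4.6]
width: 17.4
```

Request:
play_rows(increments=[[[-0.0005,-0.004,0,0],[-0.001,-0.014,0,0],[-0.002,-0.026,0,0],[-0.003,-0.038,0,0],[-0.004,-0.05,0,0],[-0.005,-0.062,0,0],[-0.0055,-0.072,0,0],[-0.0055,-0.079,0,0]]])

```text
clock: 34.9
ee_pos: [641.2, -213.1, 15.9]
tool_rot: [0.73, 0.683, 0.0, -0.001]
ft_force: [0.0, 7.6, 5.5]
width: 17.5
```

Request:
play_rows(increments=[[[0,0,0,0],[0,0,0,0]]])

```text
clock: 35.1
ee_pos: [641.2, -214.1, 15.9]
tool_rot: [0.73, 0.683, -0.001, 0.0]
ft_force: [-0.2, -4.3, 1.5]
width: 17.1
```

Run:
```python
from bl import *
st(); c=cam('side'); a=c['frame'][130:250,250:410,::-1]; d=cam('scene'); b=d['frame'][150:270,210:370,::-1]
np.save('/tmp/sl',c,allow_pickle=True)
cv2.imwrite('pics/sl.png',np.hstack([cv2.resize(a,(400,300)),cv2.resize(b,(400,300))]))
```

```text
tcp [ 641.2 -214.1   15.9] yaw 86.18 rot [ 7.303e-01  6.831e-01 -8.000e-04  2.000e-04] F [-0.2 -4.3  1.5] w 17.1
```

View pics/sl.png

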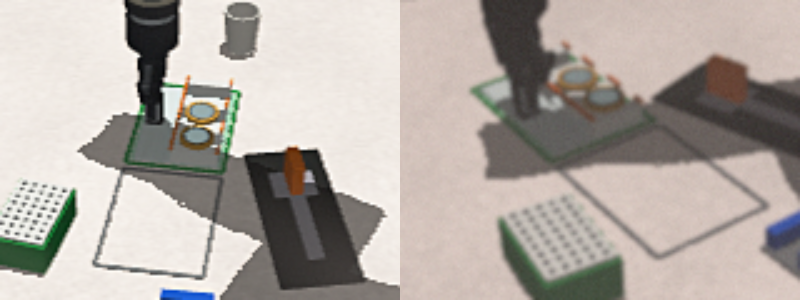

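The carrier lies within the green outline with both holders seated and the paddle on its mat. Releasing and checking from above.

Request:
play_rows(increments=[[[0,0,0,0],[0,0,0,0],[0,0,0,0],[0,0,0,0],[0,0,0,0],[0,0,0,0]]], grip=1)

```text
clock: 35.8
ee_pos: [641.3, -213.7, 15.9]
tool_rot: [0.73, 0.683, -0.001, 0.0]
ft_force: [-1.1, -0.8, 0.2]
width: 85.1
```

Request:
play_rows(increments=[[[0,0,0.02,0],[0,0,0.05,0],[0,0,0.09,0],[-0.02,0.02,0.14,0],[-0.05,0.05,0.19,0],[-0.07,0.08,0.24,0],[-0.075,0.1,0.29,0],[-0.075,0.11,0.3,0]]])

```text
clock: 36.6
ee_pos: [565.4, -103.5, 317.4]
tool_rot: [0.73, 0.683, -0.0, 0.0]
ft_force: [1.6, -0.3, 0.7]
width: 85.2
```

Request:
play_rows(increments=[[[0,0,0,0],[0,0,0,0],[0,0,0,0]]])

```text
clock: 36.9
ee_pos: [565.0, -103.7, 316.2]
tool_rot: [0.73, 0.683, -0.001, -0.0]
ft_force: [-0.8, 0.3, -0.1]
width: 85.4
```

```bash
python3 pd.py
python3 - <<'E'
from m import *
from see import holders
c=np.load('/tmp/w3.npy',allow_pickle=True).item(); W=cloud(c)
holders(c,W)
src=[]; dst=[]
for x,y in((500,-320),(700,-320),(700,-90),(500,-90)):
    src.append(proj(c,(x,y,0))); dst.append(((y+320)*3,(x-500)*3))
M=cv2.getPerspectiveTransform(np.float32(src),np.float32(dst))
cv2.imwrite('pics/fin.png',cv2.warpPerspective(c['frame'][:,:,::-1],M,(690,600),flags=cv2.INTER_CUBIC))
E
```

```text
[ 565.  -103.7  316.2] yaw 86.16 [-0.31  0.36  0.17  1.38 -0.   -0.24]
mark n 1426 z 0.1 ctr [ 596.  -207.8] size [195.1 145.5] longdir 85.7
mat n 16042 z -0.0 ctr [417.1 -32.1] size [122.6 271. ] longdir -77.6
handletop n 563 z 48.8 ctr [434.9 -91.3] size [17.4 49.7] longdir -76.6
blade+foot n 1608 z 3.0 ctr [422.8 -29.1] size [ 31.1 169.7] longdir -73.0
stopbar n 291 z 28.0 ctr [ 602.2 -211.5] size [175.5   3.1] longdir 86.2
rack blue bbox [[530.5, 146.6, 18.3], [562.3, 252.6, 22.6], [596.1, 324.1, 24.7]]
  holder n 318 ctr [ 569.7 -208.4] r 22.0 z 30.1
  holder n 311 ctr [ 572.7 -150.2] r 22.0 z 30.0
```

View pics/fin.png

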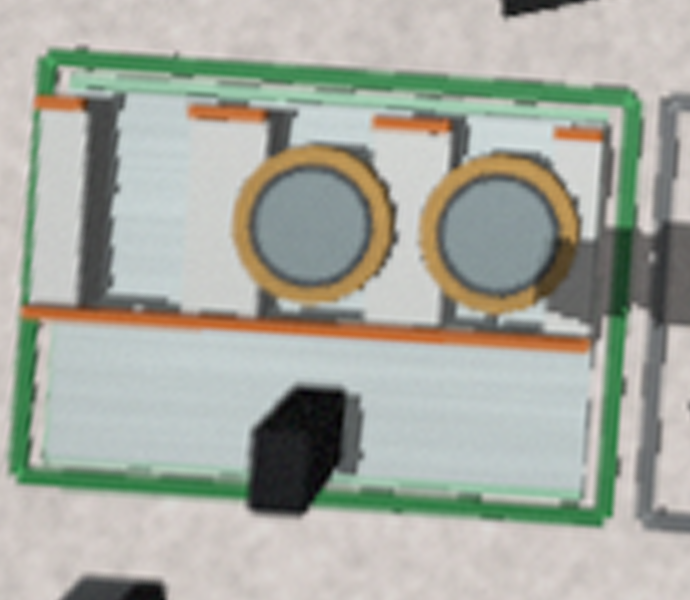

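```bash
python3 -c "
from bench import job; print(job.hand_in())"
```

```text
the job is handed in; nothing more can be done
None
```

The job is done and handed in at about 37 s of the 210 s allowed; the hand-in gives no verdict.

- **Holders:** Two were present. The paddle carried them level from the rack into nest 2 and nest 1. In the last check both centres were within about 1.5 mm of their nests and flat. The gripper never went near them.
- **Carrier:** I slid it by its grip block onto the reader mark, with about 7.5 N of force and no lifting. In the last check nest 1 was at about (569, -209) mm, with the heading within 0.5° of the mark's. The carrier lies wholly inside the green outline.
- **Assumption about the mark:** I took "squarely inside" to mean nest 1 sits about 27 mm short of the outline's middle, as it did in the equal grey start outline. If the reference point is the outline's own centre, nest 1 is about 26 mm off and fails.
- **Mark measurement:** The colour mask and my corner readings of the mark's y differed by about 3.5 mm. I used the corner readings.
- **Paddle:** It was knocked about 30 mm aside after I first laid it down, leaving its foot over the mat edge. I picked it up again and put it back. In the last check it was within about 5 mm of centre and about 1° of lengthwise.
- **Bystanders:** The arm kept clear of the bottle, tip box and beaker, but I did not measure them again at the end.

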